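# Screw a sample-jar lid down to snug on the torque stand

### The arm

A 6-joint arm with a two-finger parallel gripper is mounted at the origin on a cart in front of the work surface, level with it; the furniture and walls round the work are solid. World frame = base frame: x ahead of the robot, y to its left, z up, the work surface at z = 0. Lengths are in mm, angles in rad, forces in N, time in s.
With the tool pointing down it reaches from about 150 to 775 mm from the base axis. Payload 6.1 kg.
Tool frame: the origin (TCP) lies on the centre line of the jaws, within the pads' length; the fingertips stand r.finger_overhang ahead of it and the grasp point (between the pads) lies 6 mm ahead of it (r.finger_overhang is the distance from the TCP to the fingertips, in mm); z points along the fingers, y is the direction in which the jaws open and shut (so a half turn about z gives the same grasp; the last joint's range is limited). The gripper opens to 85 mm and grips with 20 to 120 N. Pads are 22 mm wide; open, the fingers measure 114 mm over their backs; the gripper's body (76 mm by 85 mm) begins 54 mm behind the grasp point. The pads swing forward as they close: fully open they stand 13 mm farther back than shut.
Start: joints at [-1.112, 0.126, -0.04, 1.405, 0, 1.571], TCP at [232.499, -470.694, 256.295] pointing down, gripper open.
Joint ranges: [-2.72, 2.72], [-0.95, 1.95], [-1.27, 1.35], [-1.78, 2.02], [-1.46, 1.47], [-3.14, 3.14]. Speed limits (rad/s): [2.39, 2.39, 3.01, 3.14, 3.14, 3.14].

### API

Orientations are given as a unit quaternion [x, y, z, w].
In Python, from bench import monitor, viewer, workorder, r gives the robot as it stands.
- The arm moves only by the tool move_arm, never from a script. Its arguments are lists of equal length, an entry for each row: "dp": the shift along the tool's x, y, z in m, a list of three; "roll": the turn about the tool's z in rad. A call has 1 to 5 rows; each row shifts and turns the pose as measured when the row begins, along the tool's axes as they then stand; what a row does not reach is not made up. A row lasts 1/10 s, in which the tool goes at most 50 mm and 8.59 degrees, less where a joint would pass 70% of its speed; a pose out of reach is approached as far as the arm can. A call is refused whole if a number of a shift passes 0.05 or a number of a turn 0.15, either way. A call with a gripper value outside its range is refused whole. "gripper" is the finger opening in m, from 0 to 0.0854, set as the call begins (left out, the last holds). The fingers move at their own pace and stop on an object; the grip force is fixed at half the most. Time passes only in rows, so rows that do not move let the fingers close. It gives the time, the measured TCP pose, the force and the opening at its end, in the units of the state.
- monitor.sense(): the state, without advancing time (a new reading comes with each control period).
- viewer.grab_frame(name): name is "scene" or "top" or "wrist"; returns the picture (480x640x3 uint8, red, green, blue); there is no depth.
- viewer.camera_params(name): a dict with "mtx" (3x3 intrinsics, pixels), "k1" (the pictures are not rectified: a ray, as slopes to the right and down, at radius r is drawn at 1 + k1 r^2 times it, then the intrinsics apply), "R" (3x3) and "t" (3): a world point X has camera coordinates R X + t. Camera axes: x right, y down, z forward; pixel columns grow to the right and rows downward; lengths in mm; the calibration is good to about 2 mm. A picture is of the moment at which its call begins: read the wrist's pose just before it. camera_params takes no time and is no camera call; for the wrist camera it gives the pose at the moment of the call.
- workorder.job_done(): hands the job in, once; it reports no verdict.
The state is a dict: "clock": time; "q": joint angles; "qvel": joint speeds; "joint_torque": joint torques, N m; "position": TCP position; "ee_rot": TCP orientation; "force": force on the tool from outside, world axes, zero at the start; "torque": the same for the moment, N m; "opening": finger opening in mm.
Only numpy, scipy, OpenCV 4.12 (cv2) and the standard library are available. Lean on these libraries where they do the work, as an engineer would, in place of code of your own. Each camera call takes 0.05 s, during which the arm holds its last target.

### The job

First free the locked turntable of the torque stand: bring the gated black-knobbed lever to the middle of its slot, pull it across the neutral slot toward the robot, then push it fully left, to the end marked with the green dot. Then screw the white lid of the amber jar down, clockwise from above, until it is home and the pointer of the stand goes into the green band, never into the red, and let go, leaving the lid tight, the lever at the green dot, and the wash bottle, spray bottle, dropper bottle and tape roll where they stand.

Things in the scene. Friction and masses are not known exactly. Their poses are not given: they have to be found in the camera images.
- fixture: torque stand fixed on the bench, yawed up to 0.3 rad: grey base plate 18 mm thick, 120 mm wide (y), from x = -110 to +110 mm, far end round. Origin: on the bench under the middle of the base; x points away from the robot, y left, z up. The jar's axis is at x = +50, y = 0 mm; the white gate box (92 x 104 mm, top 63 mm above the bench) is centred at x = -60, y = 0 mm
- gate (a point): middle of the H-shaped slot in the aluminium top of the gate box, 63 mm above the bench; axes as the stand's. The slot is 15 mm wide. Its neutral slot runs along x at y = 0, from x = -22 (near leg) to +22 mm (far leg); both legs run along y from -28 to +28 mm (lever centre). The 10 mm stalk of the lever passes from leg to leg only at y = 0, within 2.5 mm
- knob (a point): centre of the black knob on top of the lever: round, 28 mm in diameter, from 16 mm below to 16 mm above this point, 98 mm above the bench; it does not turn. The lever stays upright and slides level in its slot with about 2 N of drag in each direction, and stays where it is left
- free_end (a point): where the knob centre must finally be: left end of the near leg, marked with a green dot (fixed to the stand)
- carriage (a joint): position of the lever along the neutral slot (m), toward the robot positive: 0 = far leg, locking pin in the turntable; 0.044 = near leg, pin withdrawn. At the start 0 to 0.0015
- shift (a joint): position of the lever along a leg (m), left positive: -0.028 right end, 0 in line with the neutral slot, +0.028 left end. At the start anywhere between the ends
- lid_center (a point): centre of the white ribbed screw lid, 60 mm in diameter and 24 mm high, on a 70 mm amber jar clamped in the turntable; axis vertical. When home this point is 133 mm above the bench; it is up to 2.6 mm higher when loose (sinks 0.8 mm per rad). Below the lid is the 50 mm neck; the jar's shoulder begins 106 mm above the bench. A blue mark on top shows its turn
- lid (a joint): turn of the lid relative to the jar (rad), clockwise from above positive: 0 = home, it cannot go farther; negative = turn still to go, -3.2 to -1.7 at the start. Turns with a steady 0.08 N m of drag and stays where it is left
- turntable (a joint): turn (rad, clockwise from above) of the turntable with jar and pointer, a black blade on its left over a white, green and red scale. 0 at rest; a spring of 1.5 N m/rad shows the lid's torque: about 0.05 while the lid runs; with the lid home it turns along with the lid. Green 0.22 to 0.50, red above 0.50. It springs back to 0 when the lid is let go. Locked, with 0.07 of play, while the pin is in
- wash_bottle_mid (a point): bystander: wash bottle with red cap and spout, 75 mm in diameter, 267 mm high; point on its axis 90 mm above its foot
- spray_bottle_mid (a point): bystander: teal trigger spray bottle, 97 x 87 mm, 190 mm high; point on its axis 70 mm above its foot
- small_dropper_mid (a point): bystander: small white dropper bottle with blue cap, 33 mm in diameter, 85 mm high; point on its axis 40 mm above its foot
- tape_mid (a point): bystander: roll of tan tape lying flat, 96 mm in diameter, 25 mm high; its centre
- shelf_corner (a point): fixed obstacle: lower corner, nearest the robot and on its right, of the dark reagent shelf on its grey pedestal, left of and beyond the stand. The shelf board runs from here 215 mm to the left and over 2 m away from the robot, 243 to 265 mm above the bench; below it the pedestal is solid from 40 mm farther back. Go round its front or well above it

How it is judged:
By the outcome, as a careful person would: the job done as asked, in the order asked, and still so for the second after the job is handed in, with the robot touching nothing.
It also fails if it takes over 66 s, if anything falls off the work surface, if the arm or the gripper's body presses on something with over 40 N, if the wrist force passes 120 N, or if a joint passes its speed limit or range.

## Working session

There is one attempt and no reset: what is moved stays moved. The work goes in short steps, Python scripts to look and compute and a tool call to move; the robot and the scene stay as the last step left them, time stands still between calls to the robot, and variables do not carry over. Pictures are saved under pics/ and viewed, and the job is handed in when it is done.

Besides the shell and the picture viewer there is one more tool, called in YAML: its name, and indented under it one key for each argument. move_arm: Moves the arm, as the interface text tells. Its arguments: {"type":"object","properties":{"dp":{"type":"array"},"roll":{"type":"array"},"gripper":{"type":"number"}},"required":["dp","roll"]}

```bash
mkdir -p pics; ls; python3 - <<'E'
from bench import monitor, viewer, workorder, r
import cv2
s=monitor.sense(); print(s); print(r.finger_overhang)
for n in ["scene","top","wrist"]:
    im=viewer.grab_frame(n); cv2.imwrite(f"pics/{n}0.png",im[:,:,::-1]); print(n,viewer.camera_params(n))
E
```

```text
pics
{'clock': 0.0, 'q': array([-1.11200801e+00,  1.26416127e-01, -4.05981492e-02,  1.40540030e+00,
       -6.13291894e-07,  1.57077538e+00]), 'qvel': array([ 1.38205029e-03,  2.08256513e-03,  3.67733504e-04,  6.77384230e-04,
       -6.57778598e-05, -2.67455092e-05]), 'joint_torque': array([ 1.30510096e-03, -4.35913754e+01,  3.52922809e+01,  1.72232202e-02,
        1.78400051e-04, -1.01714886e-05]), 'position': array([ 232.34283617, -470.38660243,  255.51399822]), 'ee_rot': array([ 9.73801635e-01,  2.27397717e-01, -1.84275445e-04, -7.87862043e-04]), 'force': array([ 1.0237521 , -0.39262684, -0.66849038]), 'torque': array([ 0.0147449 , -0.00788673, -0.05549383]), 'opening': 85.40935909334343}
25.0
scene {'mtx': array([[459.99952287,   0.        , 314.9703443 ],
       [  0.        , 459.99952287, 242.25007368],
       [  0.        ,   0.        ,   1.        ]]), 'k1': 0.004026080296159449, 'R': array([[ 0.91804657, -0.39589333,  0.0214234 ],
       [-0.26355327, -0.6497435 , -0.71300285],
       [ 0.29619279,  0.64892361, -0.70083378]]), 't': array([-504.3106226 ,   47.55116976, 1036.1450332 ])}
top {'mtx': array([[504.75769947,   0.        , 321.04915371],
       [  0.        , 504.75769947, 232.59286287],
       [  0.        ,   0.        ,   1.        ]]), 'k1': -0.13577400106245524, 'R': array([[ 0.0295054 , -0.9995464 ,  0.00603574],
       [-0.99814843, -0.02978438, -0.0530339 ],
       [ 0.05318961, -0.00445978, -0.99857447]]), 't': array([-309.00736447,  385.14369083, 1000.40462429])}
wrist {'mtx': array([[381.49154508,   0.        , 318.28761959],
       [  0.        , 381.49154508, 234.23098053],
       [  0.        ,   0.        ,   1.        ]]), 'k1': -0.012042607283079508, 'R': array([[ 0.44313216, -0.89645509, -0.00147215],
       [-0.85504296, -0.42315371,  0.29973734],
       [-0.26932401, -0.13156451, -0.95402063]]), 't': array([-523.89850724,  -38.00721198,  380.17129068])}
```

View pics/scene0.png

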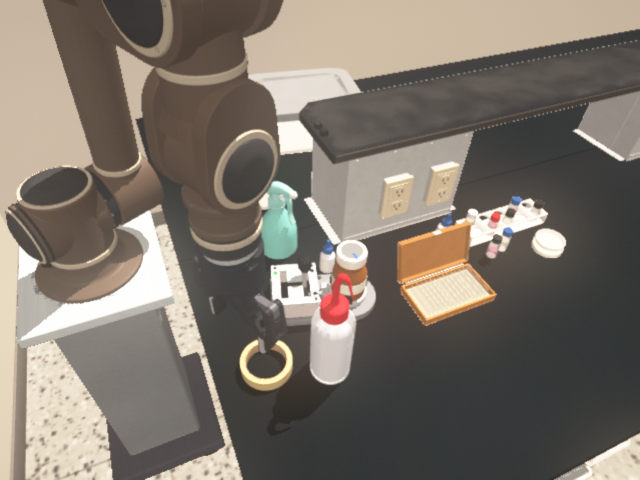

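View pics/top0.png

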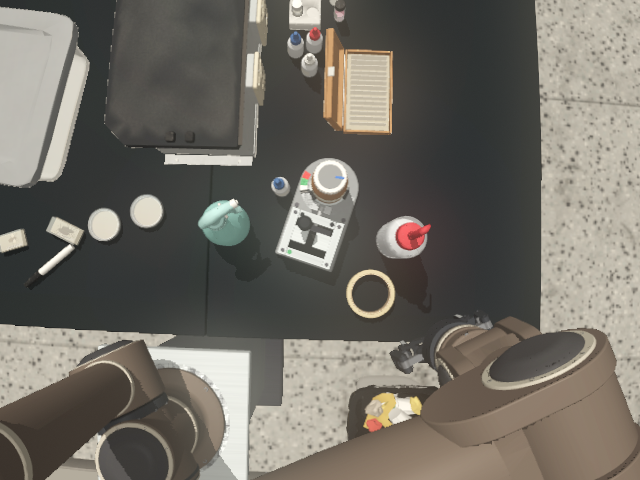

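View pics/wrist0.png

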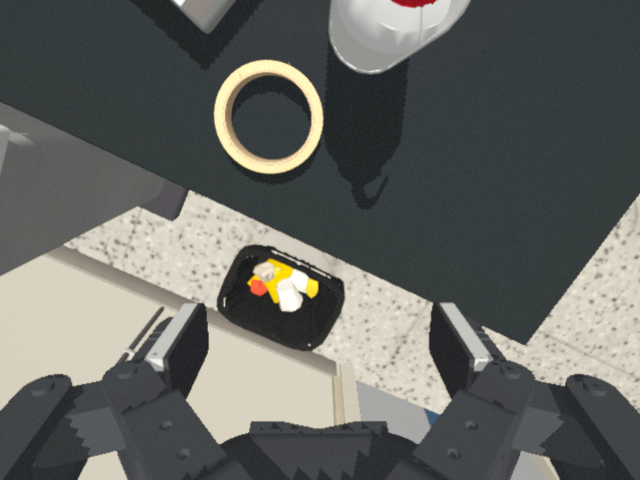

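The top view shows the stand at about (320,215), the lid at (330,178), the knob at about (305,222), the wash bottle at (402,238) and the tape at (370,294). I'll zoom in.

```bash
cat > h.py <<'E'
import numpy as np, cv2
from bench import monitor, viewer, workorder, r
def ray(p,uv):
    K=p['mtx']; d=(np.array(uv,float)-[K[0,2],K[1,2]])/[K[0,0],K[1,1]]
    s=d.copy()
    for _ in range(30): s=d/(1+p['k1']*(s@s))
    v=p['R'].T@np.array([s[0],s[1],1]); c=-p['R'].T@p['t']
    return c,v
def atz(p,uv,z):
    c,v=ray(p,uv); return c+v*(z-c[2])/v[2]
def proj(p,X):
    c=p['R']@np.array(X,float)+p['t']; s=c[:2]/c[2]; s=s*(1+p['k1']*(s@s)); K=p['mtx']
    return np.array([K[0,0]*s[0]+K[0,2],K[1,1]*s[1]+K[1,2]])
E
python3 - <<'E'
import cv2
im=cv2.imread('pics/top0.png')[150:280,265:365]; cv2.imwrite('pics/topz.png',cv2.resize(im,None,fx=4.6,fy=4.6,interpolation=cv2.INTER_CUBIC))
im=cv2.imread('pics/scene0.png')[225:335,250:390]; cv2.imwrite('pics/scz.png',cv2.resize(im,None,fx=5,fy=5,interpolation=cv2.INTER_CUBIC))
E
```

```text
(no output)
```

View pics/topz.png

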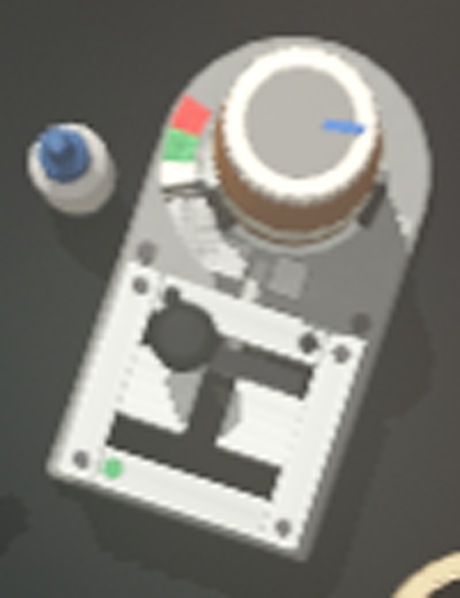

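View pics/scz.png

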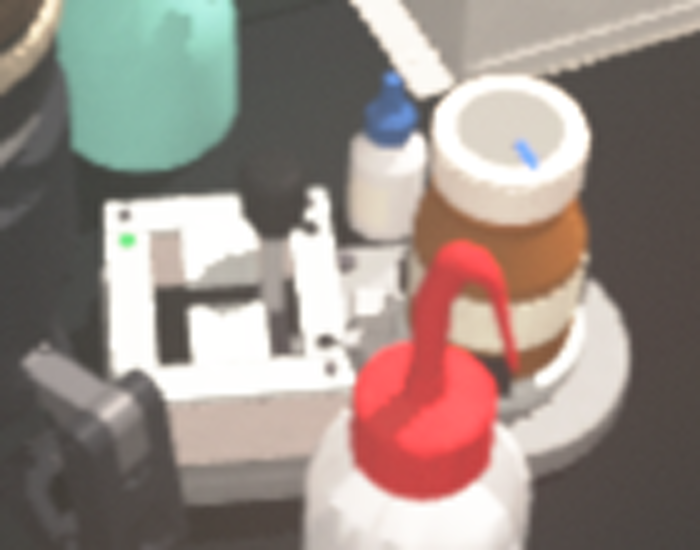

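```bash
python3 - <<'E'
from h import *
p=viewer.camera_params('top')
def f(x,y,z):
    return atz(p,((x+.5)/4.6-.5+265,(y+.5)/4.6-.5+150),z)
P={n:f(*a) for n,a in dict(nl=(110,429,63),nr=(279,482,63),lt=(300,120,146.5),knob=(184,337,114),dot=(113,468,63),fl=(130,262,63),fr=(368,340,63),
 frend=(313,382,63)).items()}
for n in P: print(n,P[n].round(1))
d=P['nl']-P['nr']; print(np.hypot(*d[:2]), np.arctan2(-d[0],d[1]))
q=P['lt']-(P['nl']+P['nr'])/2; print(np.hypot(*q[:2]),np.arctan2(q[1],q[0]))
for n,u in dict(wash=(411,236),).items(): print(n,atz(p,u,230))
print('drop',atz(p,(280,184),85),'spray',atz(p,(232,206),185),'tape',atz(p,(370,294),12),'shelf', atz(p,(240,152),243))
E
```

```text
nl [ 370. -236.   63.]
nr [ 350.2 -306.4   63. ]
lt [ 487.  -309.2  146.5]
knob [ 405.3 -266.9  114. ]
dot [ 353.9 -237.8   63. ]
fl [ 439.5 -242.    63. ]
fr [ 410.  -341.5   63. ]
frend [ 391.9 -319.3   63. ]
73.12108986393308 -0.2739169705966812
132.48211771626657 -0.2910780092877969
wash [ 381.33631556 -438.49702279  230.        ]
drop [ 478.88613433 -217.69199965   85.        ] spray [ 424.89376294 -146.7274563   185.        ] tape [ 274.24797706 -398.79064855   12.        ] shelf [ 504.4076467  -165.73728098  243.        ]
```

move_arm:
  dp:
    - [0.016,-0.03,0]
    - [0.016,-0.03,0]
    - [0.016,-0.03,0]
    - [0.016,-0.03,0]
    - [0,0,0]
  roll: [0,0,0,0,0.15]
  gripper: 0.06

```text
clock: 0.65
position: [235.8, -330.2, 253.0]
ee_rot: [0.988, 0.151, -0.001, -0.003]
force: [-0.2, -0.4, -0.7]
opening: 60.1
```

```bash
cat >> h.py <<'E'
from scipy.spatial.transform import Rotation as Ro
def st():
    s=monitor.sense(); M=Ro.from_quat(s['ee_rot']).as_matrix()
    print('t',round(s['clock'],2),'pos',s['position'].round(1),'yaw',round(np.arctan2(M[1,0],M[0,0]),3),'tz',M[:,2].round(3),'q',s['q'].round(3),'F',s['force'].round(1),'T',s['torque'].round(2),'op',round(s['opening'],1)); return s,M
def to(target,tyaw=None):
    s,M=st(); d=M.T@(np.array(target)-s['position']); print('tool delta mm',d.round(1))
    if tyaw is not None: print('roll', round(-(tyaw-np.arctan2(M[1,0],M[0,0])),3))
def snap(n,f,crop=None,z=1):
    im=viewer.grab_frame(n)[:,:,::-1]
    if crop: im=im[crop[1]:crop[3],crop[0]:crop[2]]
    cv2.imwrite('pics/'+f,cv2.resize(im,None,fx=z,fy=z,interpolation=cv2.INTER_CUBIC))
E
python3 -c "
from h import *
to((402,-261,200),-.285)"
```

```text
t 0.65 pos [ 235.8 -330.2  253. ] yaw 0.304 tz [-0.003  0.006 -1.   ] q [-9.510e-01 -9.400e-02 -2.710e-01  1.400e+00  1.000e-03  1.886e+00] F [-0.2 -0.4 -0.7] T [-0.07  0.02  0.  ] op 60.1
tool delta mm [179.3 -15.9  52.9]
roll 0.589
```

move_arm:
  dp:
    - [0,0,0]
    - [0,0,0]
    - [0,0,0]
    - [0,0,0]
    - [0,0,0]
  roll: [-0.15,-0.15,-0.15,-0.15,-0.15]

```text
clock: 1.15
position: [235.5, -327.7, 252.6]
ee_rot: [0.864, 0.504, 0.0, -0.003]
force: [-1.1, 0.3, -0.2]
opening: 59.9
```

move_arm:
  dp:
    - [0,0,0]
    - [0,0,0]
    - [0,0,0]
    - [0,0,0]
    - [0,0,0]
  roll: [-0.15,-0.15,-0.15,-0.15,-0.15]

```text
clock: 1.65
position: [234.9, -326.8, 251.4]
ee_rot: [0.619, 0.785, 0.002, -0.004]
force: [0.2, 0.4, 0.3]
opening: 59.8
```

move_arm:
  dp:
    - [0,0,0]
    - [0,0,0]
    - [0,0,0]
    - [0,0,0]
    - [0,0,0]
  roll: [-0.15,-0.15,-0.15,-0.15,-0.15]

```text
clock: 2.15
position: [234.4, -326.1, 250.3]
ee_rot: [0.288, 0.958, 0.004, -0.004]
force: [-0.5, 0.7, -0.1]
opening: 60.2
```

```bash
python3 -c "
from h import *
to((402,-261,180),2.857)"
```

```text
t 2.15 pos [ 234.4 -326.1  250.3] yaw 2.557 tz [-0.006  0.01  -1.   ] q [-9.48e-01 -9.80e-02 -2.80e-01  1.40e+00  1.00e-03 -3.64e-01] F [-0.5  0.7 -0.1] T [-0.   -0.01  0.06] op 60.2
tool delta mm [-104.6  146.4   69.9]
roll -0.3
```

move_arm:
  dp:
    - [0,0,0]
    - [0,0,0]
    - [-0.035,0.027,0.005]
    - [-0.035,0.027,0.005]
    - [-0.035,0.027,0.005]
  roll: [-0.15,-0.15,0,0,0]

```text
clock: 2.65
position: [356.9, -278.6, 234.8]
ee_rot: [0.145, 0.989, 0.004, -0.004]
force: [-0.7, -0.5, -1.1]
opening: 60.3
```

```bash
python3 -c "
from h import *
to((402,-261,180),2.857)
snap('wrist','w1.png')
p=viewer.camera_params('wrist')
ps=-.285;c,s_=np.cos(ps),np.sin(ps);g=np.array([381.2,-277.4])
for n,(x,y,z) in dict(gate=(0,0,63),dot=(-38,28,63),nl=(-22,35.5,63),nr=(-22,-35.5,63),knobtop=(22,17,114),lid=(110,0,146)).items():
  print(n,proj(p,(g[0]+c*x-s_*y,g[1]+s_*x+c*y,z)).round(0))
"
```

```text
t 2.65 pos [ 356.9 -278.6  234.8] yaw 2.85 tz [-0.006  0.008 -1.   ] q [-0.664 -0.002 -0.223  1.359  0.003 -0.373] F [-0.7 -0.5 -1.1] T [-0.05  0.   -0.02] op 60.3
tool delta mm [-38.7  29.5  54.7]
roll -0.007
gate [320. 241.]
dot [357. 194.]
nl [366. 214.]
nr [275. 214.]
knobtop [346. 294.]
lid [322. 434.]
```

View pics/w1.png

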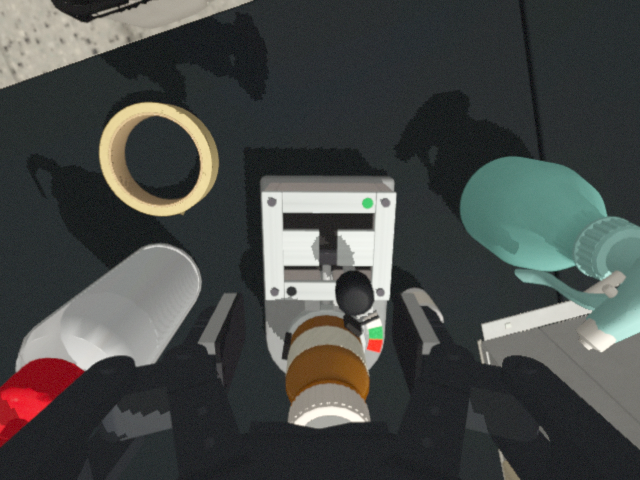

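```bash
python3 -c "
from h import *
to((402,-261,180),2.857)
p=viewer.camera_params('wrist')
snap('wrist','w2.png',(240,160,420,340),4)
import pickle; pickle.dump(p,open('pw2.pkl','wb'))
ps=-.285;c,s_=np.cos(ps),np.sin(ps);g=np.array([381.2,-277.4])
for n,(x,y,z) in dict(gate=(0,0,63),dot=(-38,28,63),nl=(-22,35.5,63),nr=(-22,-35.5,63),knobtop=(22,17,114),lid=(110,0,146)).items():
  print(n,(4*(proj(p,(g[0]+c*x-s_*y,g[1]+s_*x+c*y,z))-[240,160])).round(0))
"
```

```text
t 2.7 pos [ 361.9 -276.5  233.4] yaw 2.855 tz [-0.004  0.011 -1.   ] q [-0.656  0.003 -0.221  1.356  0.006 -0.369] F [ 3.1 -0.2 -0.3] T [ 0.01 -0.24 -0.04] op 60.3
tool delta mm [-34.5  25.7  53.4]
roll -0.002
gate [322. 324.]
dot [468. 135.]
nl [504. 215.]
nr [139. 217.]
knobtop [426. 538.]
lid [ 329. 1097.]
```

View pics/w2.png

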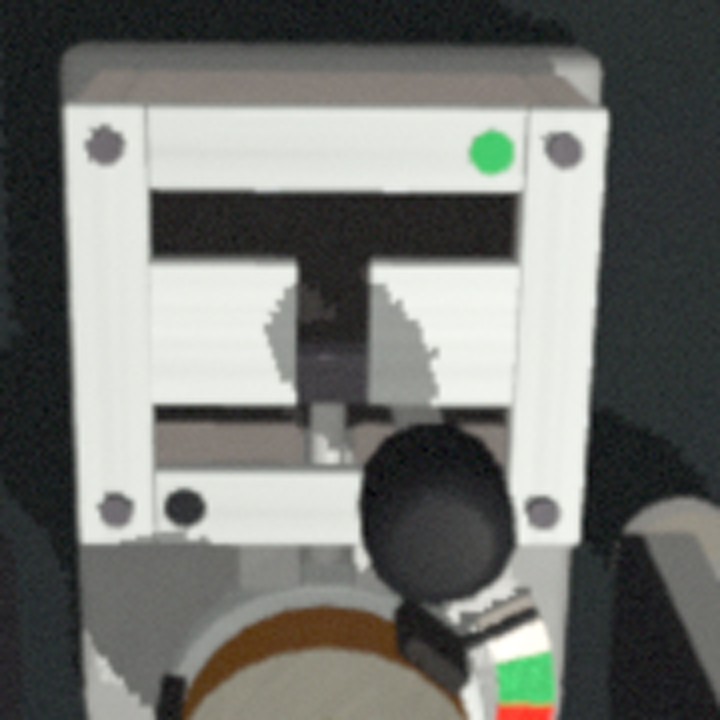

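```bash
python3 - <<'E'
from h import *
import pickle
from scipy.optimize import least_squares
p=pickle.load(open('pw2.pkl','rb'))
obs=[((-46,52),(608,110)),((-46,-52),(65,105)),((46,52),(582,543)),((46,-52),(80,543)),((-22,35.5),(519,226)),((-22,-35.5),(151,224)),((22,-35.5),(155,438))]
W=[atz(p,(x/4+240,y/4+160),63)[:2] for _,(x,y) in obs]
def res(a):
    c,s=np.cos(a[2]),np.sin(a[2])
    return np.concatenate([np.array([a[0]+c*x-s*y,a[1]+s*x+c*y])-w for ((x,y),_),w in zip(obs,W)])
o=least_squares(res,[381,-277,-.285]); print(o.x,res(o.x).round(1))
k=atz(p,(445/4+240,540/4+160),114); k2=atz(p,(438/4+240,515/4+160),98);print(k,k2)
a=o.x;c,s=np.cos(a[2]),np.sin(a[2])
for q in (k,k2): print(np.array([[c,s],[-s,c]])@(q[:2]-a[:2]))
E
```

```text
[ 3.84007559e+02 -2.75795046e+02 -2.94724212e-01] [-0.5  0.3 -0.4 -0.2  0.2 -0.5  0.1  0.2  0.3 -0.6  0.5  0.2 -0.2  0.7]
[ 408.47977063 -264.21972476  114.        ] [ 411.28153558 -264.75691999   98.        ]
[20.05467346 18.18480959]
[22.89167503 18.48462237]
```

```bash
python3 -c "
from h import *
to((408,-265.5,107),2.852)"
```

```text
t 2.75 pos [ 359.2 -277.2  233.6] yaw 2.857 tz [-0.007  0.01  -1.   ] q [-0.66   0.002 -0.223  1.358  0.004 -0.375] F [-0.4  0.8 -0.9] T [-0.08 -0.04  0.  ] op 59.8
tool delta mm [-44.7  23.9 126.4]
roll 0.005
```

move_arm:
  dp:
    - [-0.022,0.012,0]
    - [-0.023,0.012,0.02]
    - [0,0,0.04]
    - [0,0,0.02]
    - [0,0,0]
  roll: [0,0,0,0,0]

```text
clock: 3.25
position: [410.6, -265.0, 150.7]
ee_rot: [0.14, 0.99, 0.004, -0.004]
force: [-0.7, -1.0, -0.2]
opening: 60.0
```

```bash
python3 -c "
from h import *
to((408,-265.5,107),2.852)
p=viewer.camera_params('wrist')
snap('wrist','w3.png')
print(proj(p,(408,-265.5,114)))
to((408,-265.5,107),2.852)"
```

```text
t 3.25 pos [ 410.6 -265.   150.7] yaw 2.86 tz [-0.008  0.01  -1.   ] q [-0.575  0.089 -0.314  1.18   0.004 -0.294] F [-0.7 -1.  -0.2] T [-0.05  0.01 -0.02] op 60.0
tool delta mm [ 1.9 -1.5 43.7]
roll 0.008
[312.40894589 289.27030088]
t 3.3 pos [ 410.8 -265.3  151.9] yaw 2.86 tz [-0.007  0.009 -1.   ] q [-0.576  0.088 -0.312  1.182  0.004 -0.294] F [-0.3 -0.   0.4] T [-0.02  0.01 -0.02] op 60.3
tool delta mm [ 2.2 -1.3 44.9]
roll 0.008
```

View pics/w3.png

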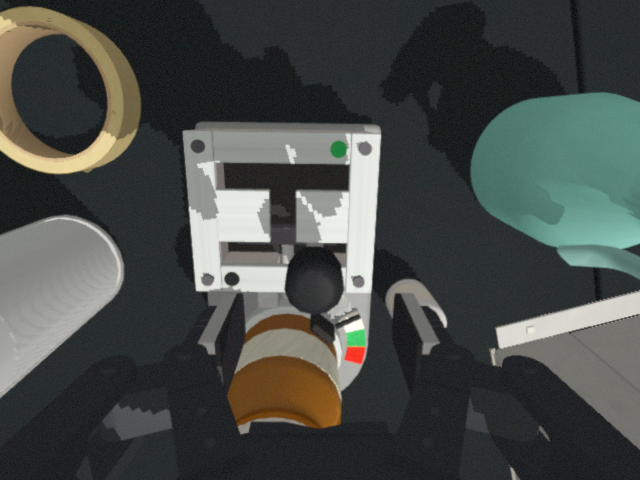

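move_arm:
  dp:
    - [0.001,-0.001,0.02]
    - [0.001,0,0.02]
    - [0,0,0.004]
    - [0,0,0]
  roll: [0,0,0,0]

```text
clock: 3.7
position: [409.3, -267.8, 112.8]
ee_rot: [0.141, 0.99, 0.002, -0.001]
force: [0.1, -0.3, -0.7]
opening: 60.1
```

move_arm:
  dp:
    - [0,0,0]
    - [0,0,0]
    - [0,0,0]
    - [0,0,0]
    - [0,0,0]
  roll: [0,0,0,0,0]
  gripper: 0.02

```text
clock: 4.2
position: [410.4, -268.7, 116.2]
ee_rot: [0.142, 0.99, 0.002, 0.001]
force: [0.7, -1.1, -3.3]
opening: 25.5
```

```bash
python3 -c "
from h import *
p=viewer.camera_params('wrist')
st();snap('wrist','w4.png')
"
```

```text
t 4.2 pos [ 410.4 -268.7  116.2] yaw 2.858 tz [ 0.002  0.003 -1.   ] q [-0.582  0.1   -0.379  1.092  0.004 -0.298] F [ 0.7 -1.1 -3.3] T [ 0.02 -0.07  0.  ] op 25.5
```

View pics/w4.png

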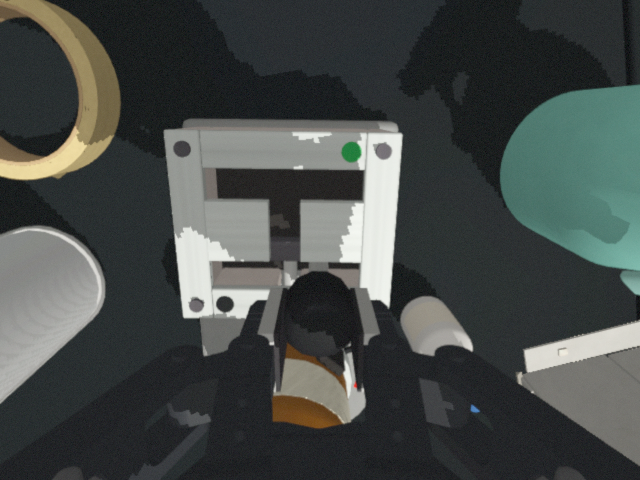

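move_arm:
  dp:
    - [0,0,0.002]
    - [0,0,0]
  roll: [0,0]

```text
clock: 4.45
position: [411.0, -269.1, 116.3]
ee_rot: [0.141, 0.99, 0.001, 0.002]
force: [0.5, -0.4, -6.7]
opening: 25.2
```

```bash
python3 -c "
from h import *
st();snap('scene','s4.png',(220,200,420,350),4)
snap('top','t4.png',(240,130,400,290),3.7)
"
```

```text
t 4.45 pos [ 411.  -269.1  116.3] yaw 2.858 tz [ 0.004  0.001 -1.   ] q [-0.582  0.1   -0.379  1.089  0.004 -0.298] F [ 0.5 -0.4 -6.7] T [-0.03  0.04  0.06] op 25.2
```

View pics/s4.png

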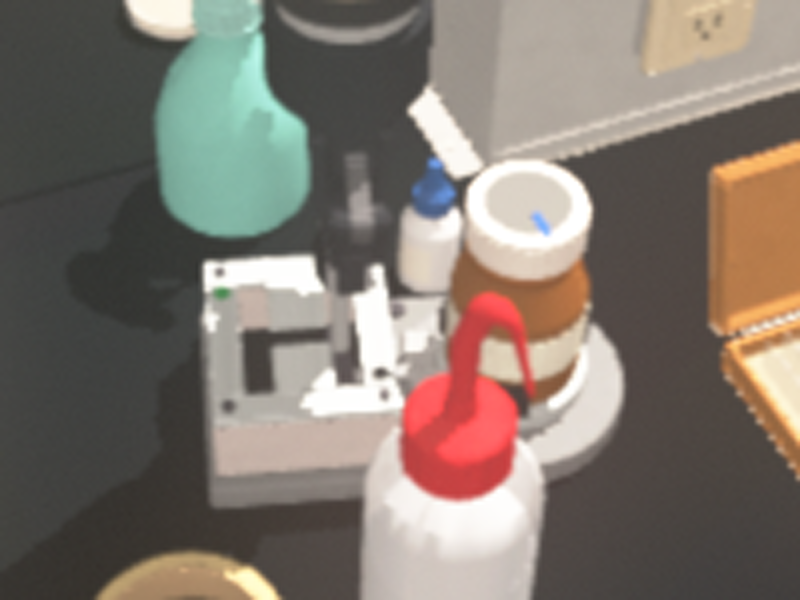

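View pics/t4.png

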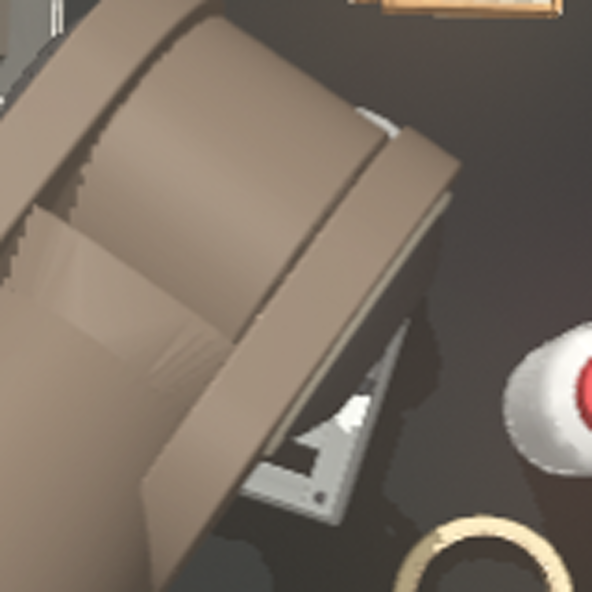

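```bash
python3 -c "
import cv2
im=cv2.imread('pics/w4.png')[110:410,160:420];cv2.imwrite('pics/w4z.png',cv2.convertScaleAbs(cv2.resize(im,None,fx=2,fy=2,interpolation=cv2.INTER_CUBIC),alpha=1.8,beta=20))"
```

```text
(no output)
```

View pics/w4z.png

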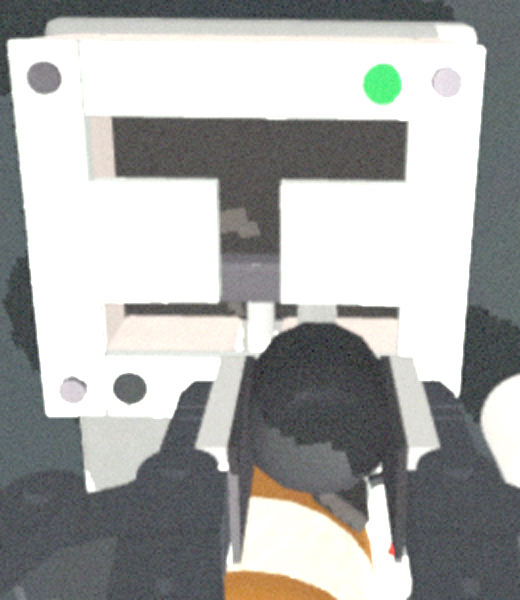

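move_arm:
  dp:
    - [0,-0.008,0]
    - [0,-0.008,0]
    - [0,0,0]
  roll: [0,0,0]

```text
clock: 4.85
position: [406.1, -285.1, 116.2]
ee_rot: [0.141, 0.99, 0.002, 0.002]
force: [-1.7, -0.1, 1.4]
opening: 25.2
```

```bash
cat > wz.py <<'E'
from h import *
import sys
f=sys.argv[1]
st();snap('wrist',f)
im=cv2.imread('pics/'+f)[110:410,160:420];cv2.imwrite('pics/'+f,cv2.convertScaleAbs(cv2.resize(im,None,fx=2,fy=2,interpolation=cv2.INTER_CUBIC),alpha=1.8,beta=20))
E
python3 wz.py w5.png
```

```text
t 4.85 pos [ 406.1 -285.1  116.2] yaw 2.858 tz [ 0.004  0.003 -1.   ] q [-0.615  0.109 -0.369  1.091  0.005 -0.331] F [-1.7 -0.1  1.4] T [-0.08  0.26  0.  ] op 25.2
```

View pics/w5.png

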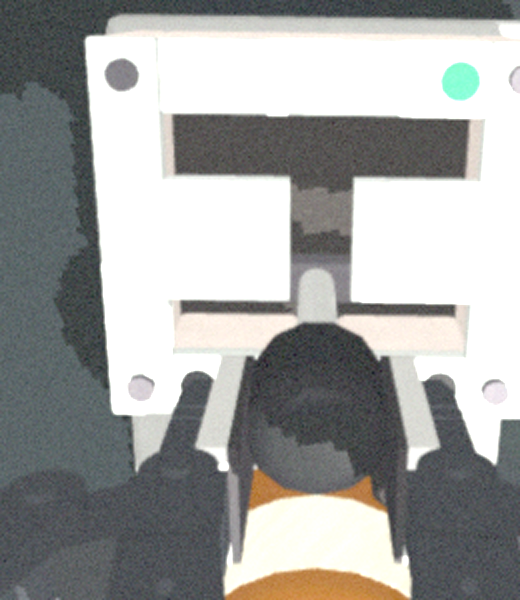

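move_arm:
  dp:
    - [0.008,0.001,0]
    - [0.01,0,0]
    - [0.01,0,0]
    - [0,0,0]
  roll: [0,0,0,0]

```text
clock: 5.3
position: [378.4, -276.6, 116.2]
ee_rot: [0.141, 0.99, 0.001, 0.003]
force: [-1.2, -0.2, -1.1]
opening: 25.1
```

```bash
python3 wz.py w6.png
```

```text
t 5.3 pos [ 378.4 -276.6  116.2] yaw 2.858 tz [ 0.007  0.001 -1.   ] q [-0.634  0.056 -0.427  1.083  0.004 -0.35 ] F [-1.2 -0.2 -1.1] T [ 0.1   0.38 -0.03] op 25.1
```

View pics/w6.png

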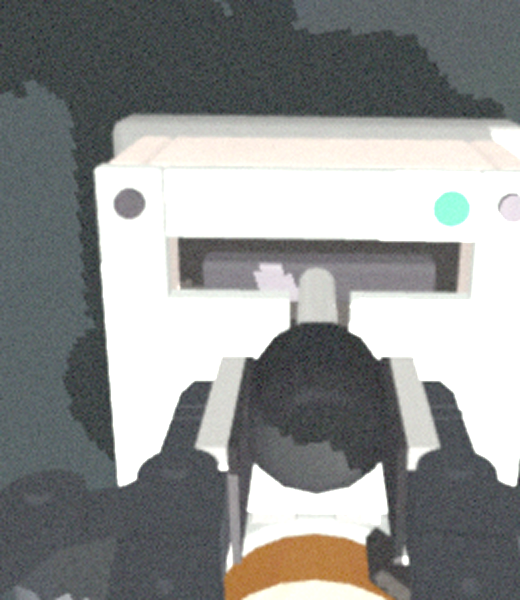

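move_arm:
  dp:
    - [0.008,0.0005,0]
    - [0.007,0,0]
    - [0.002,0,0]
  roll: [0,0,0]

```text
clock: 5.65
position: [363.3, -271.8, 116.2]
ee_rot: [0.141, 0.99, 0.0, 0.005]
force: [12.0, -4.2, -10.7]
opening: 25.6
```

```bash
python3 wz.py w7.png
```

```text
t 5.65 pos [ 363.3 -271.8  116.2] yaw 2.858 tz [ 0.011 -0.001 -1.   ] q [-0.646  0.025 -0.46   1.077  0.006 -0.363] F [ 12.   -4.2 -10.7] T [-0.75 -2.28 -0.05] op 25.6
```

View pics/w7.png

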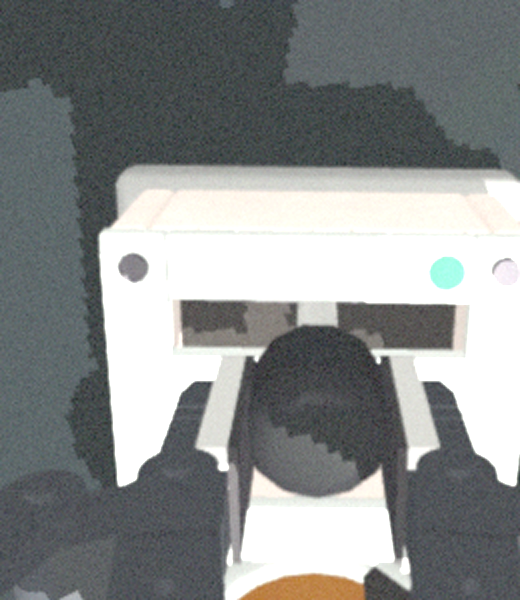

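move_arm:
  dp:
    - [-0.0005,0.009,0]
    - [0,0.009,0]
    - [0,0.008,0]
    - [0,0.003,0]
  roll: [0,0,0,0]

```text
clock: 6.1
position: [372.3, -244.0, 116.2]
ee_rot: [0.142, 0.99, -0.001, 0.006]
force: [1.8, -10.1, -6.4]
opening: 25.3
```

```bash
python3 wz.py w8.png
```

```text
t 6.1 pos [ 372.3 -244.   116.2] yaw 2.857 tz [ 0.012 -0.005 -1.   ] q [-0.582  0.007 -0.479  1.073  0.003 -0.298] F [  1.8 -10.1  -6.4] T [-2.23 -0.08 -0.02] op 25.3
```

View pics/w8.png

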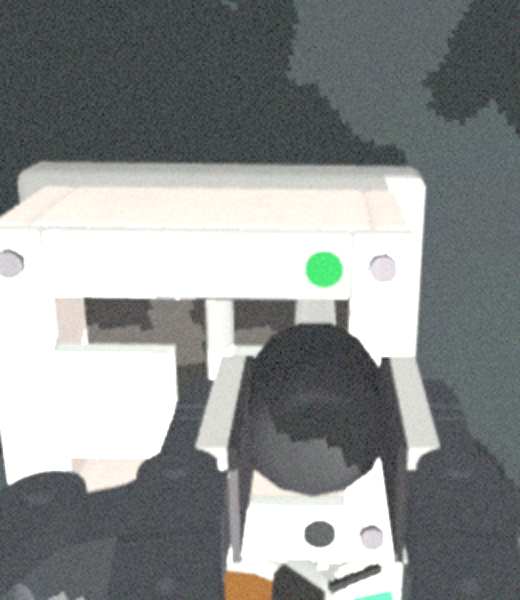

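move_arm:
  dp:
    - [0,0,0]
    - [0,0,0]
    - [0,0,-0.01]
    - [0,0,-0.04]
    - [0,0,-0.04]
  roll: [0,0,0,0,0]
  gripper: 0.045

```text
clock: 6.65
position: [367.1, -239.4, 204.3]
ee_rot: [0.141, 0.99, 0.002, -0.001]
force: [1.4, -0.5, 0.5]
opening: 44.9
```

```bash
python3 -c "
from h import *
to((488,-308,185))
p=viewer.camera_params('wrist')
snap('wrist','w9.png')
snap('top','t9.png',(240,130,400,290),3.7)
"
```

```text
t 6.65 pos [ 367.1 -239.4  204.3] yaw 2.859 tz [-0.001  0.004 -1.   ] q [-0.58  -0.03  -0.318  1.286  0.003 -0.297] F [ 1.4 -0.5  0.5] T [-0.01 -0.07 -0.  ] op 44.9
tool delta mm [-135.3  -32.3   18.9]
```

View pics/w9.png

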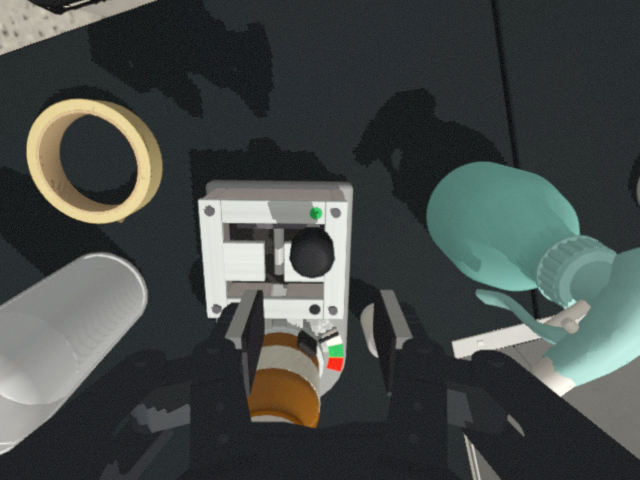

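move_arm:
  dp:
    - [-0.034,-0.008,-0.005]
    - [-0.034,-0.008,0]
    - [-0.034,-0.008,0]
    - [-0.03,-0.007,0]
    - [0,0,0]
  roll: [0,0,0,0,-0.15]
  gripper: 0.0854

```text
clock: 7.25
position: [490.2, -308.7, 217.0]
ee_rot: [0.065, 0.998, -0.0, 0.005]
force: [0.0, -0.3, -0.2]
opening: 85.2
```

move_arm:
  dp:
    - [0,0,0]
    - [0,0,0]
    - [0,0,0]
    - [0,0,0]
    - [0,0,0]
  roll: [-0.15,-0.15,-0.15,-0.15,-0.15]

```text
clock: 7.75
position: [490.2, -308.2, 214.9]
ee_rot: [-0.306, 0.952, 0.001, 0.003]
force: [0.1, 0.3, 0.8]
opening: 85.5
```

move_arm:
  dp:
    - [0,0,0]
    - [0,0,0]
    - [0,0,0]
    - [0,0,0]
    - [0,0,0]
  roll: [-0.15,-0.15,-0.15,-0.15,-0.1]

```text
clock: 8.25
position: [488.8, -307.0, 214.2]
ee_rot: [-0.616, 0.788, 0.002, 0.003]
force: [-0.0, 0.2, -0.2]
opening: 85.2
```

```bash
python3 -c "
from h import *
s,M=st()
p=viewer.camera_params('wrist')
snap('wrist','w10.png')
to((488,-308,140))
print(proj(p,(488,-308,146)))
snap('scene','s10.png',(200,150,440,340),3)
"
```

```text
t 8.25 pos [ 488.8 -307.   214.2] yaw -1.814 tz [ 0.002  0.007 -1.   ] q [-0.564  0.229 -0.007  1.336  0.007 -1.892] F [-0.   0.2 -0.2] T [ 0.03 -0.    0.  ] op 85.2
t 8.3 pos [ 488.7 -307.   214.2] yaw -1.811 tz [ 0.002  0.007 -1.   ] q [-0.564  0.229 -0.008  1.336  0.007 -1.895] F [-0.1 -0.  -1. ] T [ 0.05 -0.05  0.06] op 85.5
tool delta mm [ 1.7  0.5 74.2]
[320.41860881 262.44619993]
```

View pics/w10.png

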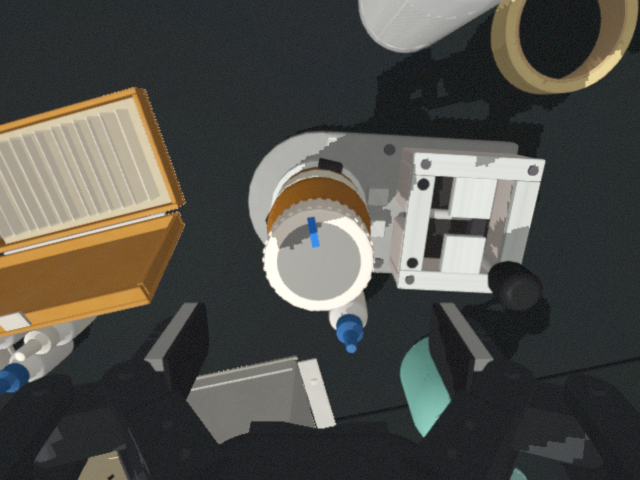

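View pics/s10.png

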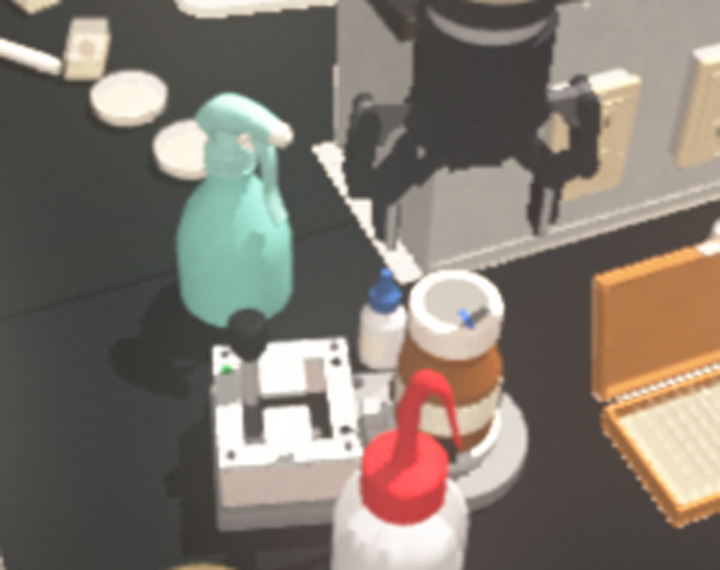

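move_arm:
  dp:
    - [0.001,0,0.03]
    - [0.001,0.0005,0.025]
    - [0,0,0.012]
    - [0,0,0]
  roll: [0,0,0,0]

```text
clock: 8.75
position: [488.1, -308.4, 146.4]
ee_rot: [-0.61, 0.792, 0.001, 0.003]
force: [0.6, 1.0, 1.1]
opening: 85.5
```

```bash
python3 -c "
from h import *
p=viewer.camera_params('wrist')
to((488,-308,139))
snap('wrist','w11.png')
print(proj(p,(488,-308,146)))
"
```

```text
t 8.75 pos [ 488.1 -308.4  146.4] yaw -1.829 tz [ 0.004  0.006 -1.   ] q [-0.567  0.245 -0.136  1.19   0.007 -1.879] F [0.6 1.  1.1] T [ 0.02 -0.04  0.  ] op 85.5
tool delta mm [-0.3  0.2  7.4]
[320.48053558 338.43226012]
```

View pics/w11.png

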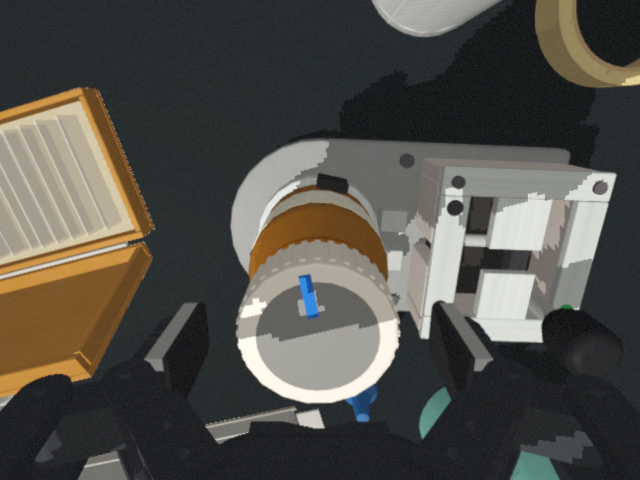

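move_arm:
  dp:
    - [0.002,0,0.006]
    - [0,0,0.002]
  roll: [0,0]

```text
clock: 9.0
position: [488.9, -311.1, 141.1]
ee_rot: [-0.61, 0.792, -0.001, 0.004]
force: [0.2, -0.0, -0.4]
opening: 85.4
```

move_arm:
  dp:
    - [0,0,0]
    - [0,0,0]
    - [0,0,0]
    - [0,0,0]
  roll: [0,0,0,0]
  gripper: 0.045

```text
clock: 9.4
position: [488.1, -311.2, 143.5]
ee_rot: [-0.609, 0.793, -0.001, 0.004]
force: [-0.5, -0.3, -5.7]
opening: 56.5
```

```bash
python3 -c "
from h import *
st()
snap('wrist','w12.png')
snap('scene','s12.png',(200,150,440,340),3)
snap('top','t12.png',(240,130,400,290),3.7)
"
```

```text
t 9.4 pos [ 488.1 -311.2  143.5] yaw -1.831 tz [ 0.007  0.003 -1.   ] q [-0.571  0.246 -0.142  1.179  0.006 -1.881] F [-0.5 -0.3 -5.7] T [-0.22 -0.76 -0.05] op 56.5
```

View pics/w12.png

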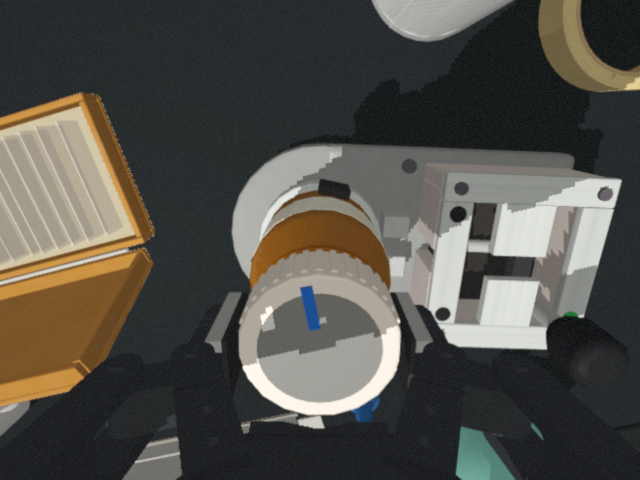

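View pics/s12.png

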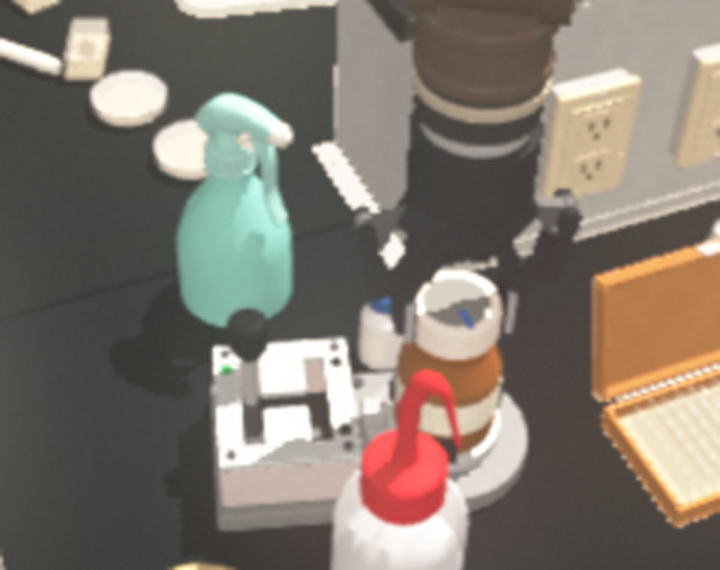

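View pics/t12.png

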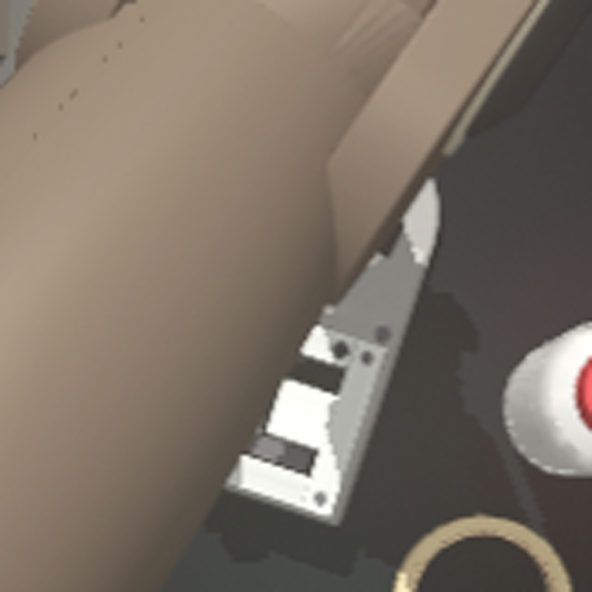

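```bash
python3 - <<'E'
from h import *
p=viewer.camera_params('wrist')
im=cv2.imread('pics/w12.png')
for (x,y),col in (((488.1,-311.2),(0,0,255)),((488,-308),(0,255,0))):
  for z in (146.5,122.5):
    t=np.linspace(0,2*np.pi,200)
    pts=np.array([proj(p,(x+30*np.cos(a),y+30*np.sin(a),z)) for a in t]).round().astype(int)
    cv2.polylines(im,[pts],True,col,1); print(pts.min(0),pts.max(0))
cv2.imwrite('pics/w12o.png',cv2.resize(im[220:430,200:440],None,fx=2.8,fy=2.8,interpolation=cv2.INTER_CUBIC))
E
```

```text
[233 263] [407 413]
[246 239] [394 372]
[236 272] [409 420]
[249 247] [396 378]
```

View pics/w12o.png

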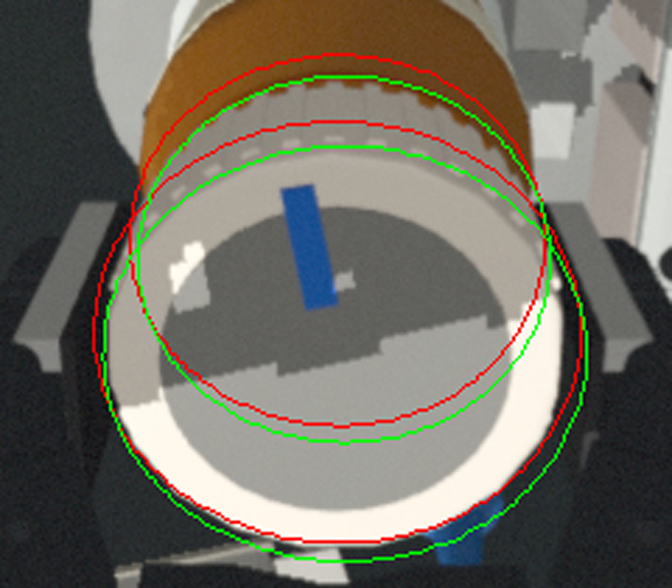

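move_arm:
  dp:
    - [0,0,0]
    - [0,0,0]
    - [-0.0023,0,0.001]
    - [0,0,0.001]
  roll: [0,0,0,0]
  gripper: 0.08

```text
clock: 9.95
position: [489.9, -309.3, 141.9]
ee_rot: [-0.61, 0.793, -0.002, 0.004]
force: [0.6, 0.3, 0.4]
opening: 80.1
```

```bash
python3 -c "
from h import *
to((488,-308.8,139))"
```

```text
t 9.95 pos [ 489.9 -309.3  141.9] yaw -1.831 tz [ 0.009  0.002 -1.   ] q [-0.566  0.245 -0.146  1.173  0.007 -1.877] F [0.6 0.3 0.4] T [-0.01  0.01 -0.02] op 80.1
tool delta mm [-0.   2.   2.8]
```

move_arm:
  dp:
    - [0,0.0018,0.003]
  roll: [0]

```text
clock: 10.05
position: [488.6, -309.0, 139.0]
ee_rot: [-0.61, 0.793, -0.002, 0.004]
force: [0.0, -0.2, -0.5]
opening: 80.1
```

move_arm:
  dp:
    - [0,0,0]
    - [0,0,0]
    - [0,0,0]
    - [0,0,0]
  roll: [0,0,0,0]
  gripper: 0.045

```text
clock: 10.45
position: [488.2, -308.8, 139.0]
ee_rot: [-0.61, 0.793, -0.002, 0.004]
force: [-0.3, 0.4, 0.2]
opening: 56.9
```

move_arm:
  dp:
    - [0,0,0]
    - [0,0,0.0001]
    - [0,0,0.0001]
  roll: [0.1,0.1,0.1]

```text
clock: 10.75
position: [488.5, -308.8, 138.8]
ee_rot: [-0.48, 0.877, -0.002, 0.005]
force: [-0.0, 0.0, 1.4]
opening: 56.4
```

```bash
python3 -c "
from h import *
st()
snap('wrist','w13.png')
snap('scene','s13.png',(300,240,400,340),6)
"
```

```text
t 10.75 pos [ 488.5 -308.8  138.8] yaw -2.14 tz [ 0.01   0.002 -1.   ] q [-0.567  0.243 -0.156  1.165  0.007 -1.568] F [-0.   0.   1.4] T [-0.04  0.12  0.06] op 56.4
```

View pics/w13.png

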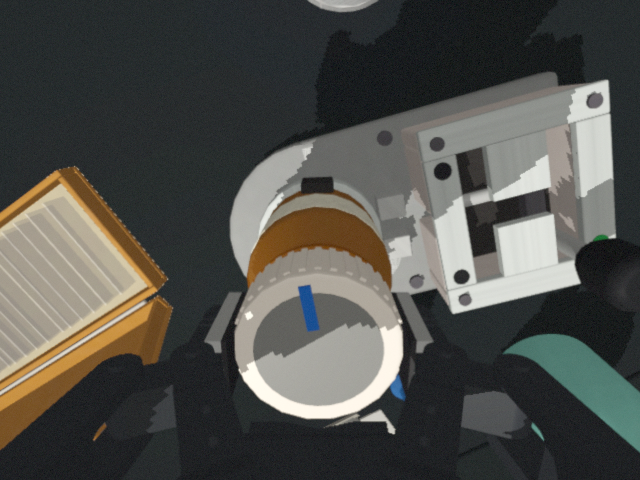

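View pics/s13.png

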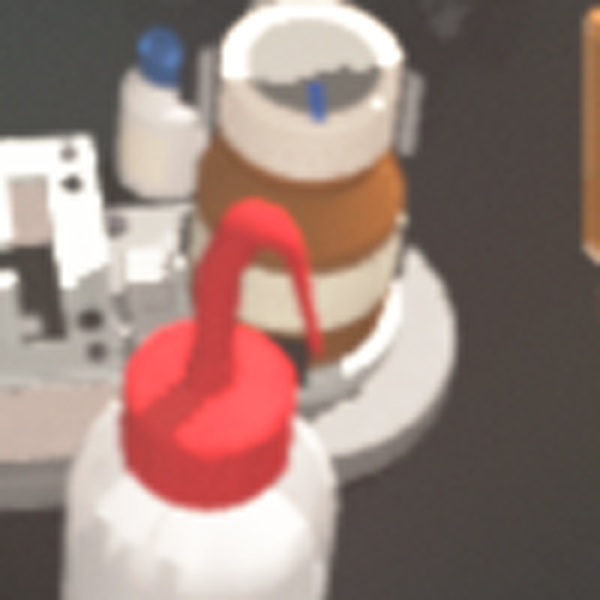

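move_arm:
  dp:
    - [0,0,0.0001]
    - [0,0,0.0001]
    - [0,0,0.0001]
    - [0,0,0.0001]
    - [0,0,0.0001]
  roll: [0.15,0.15,0.15,0.15,0.15]

```text
clock: 11.35
position: [488.9, -309.6, 138.2]
ee_rot: [-0.126, 0.992, -0.001, 0.005]
force: [-0.1, 0.7, 0.1]
opening: 56.4
```

```bash
python3 -c "
from h import *
st()"
```

```text
t 11.35 pos [ 488.9 -309.6  138.2] yaw -2.889 tz [ 0.01  -0.001 -1.   ] q [-0.567  0.244 -0.156  1.162  0.005 -0.819] F [-0.1  0.7  0.1] T [-0.4   0.03  0.14] op 56.4
```

move_arm:
  dp:
    - [0,0,0.0001]
    - [0,0,0.0001]
    - [0,0,0.0001]
  roll: [0.12,0.12,0.12]

```text
clock: 11.65
position: [488.8, -310.1, 137.9]
ee_rot: [0.057, 0.998, -0.001, 0.005]
force: [-0.4, 1.8, 1.1]
opening: 56.8
```

```bash
python3 -c "
from h import *
st()
snap('wrist','w14.png')
st()
"
```

```text
t 11.65 pos [ 488.8 -310.1  137.9] yaw 3.028 tz [ 0.009 -0.003 -1.   ] q [-0.567  0.244 -0.157  1.161  0.003 -0.453] F [-0.4  1.8  1.1] T [-0.35  0.22  0.12] op 56.8
t 11.7 pos [ 488.8 -310.   137.9] yaw 3.023 tz [ 0.009 -0.003 -1.   ] q [-0.567  0.244 -0.157  1.161  0.003 -0.448] F [-0.8  1.6  0.7] T [-0.46  0.23  0.12] op 57.0
```

View pics/w14.png

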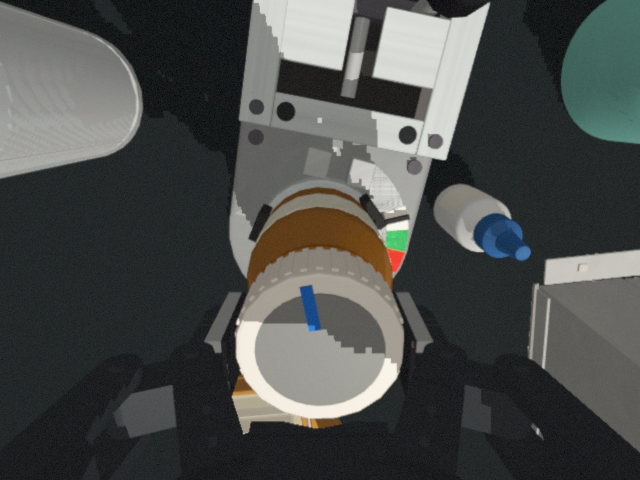

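move_arm:
  dp:
    - [0,0,0.0001]
    - [0,0,0.0001]
  roll: [0.1,0.1]

```text
clock: 11.9
position: [488.7, -310.2, 137.7]
ee_rot: [0.157, 0.988, -0.001, 0.005]
force: [-0.2, 1.5, 1.7]
opening: 56.8
```

```bash
python3 -c "
from h import *
st()"
```

```text
t 11.9 pos [ 488.7 -310.2  137.7] yaw 2.826 tz [ 0.009 -0.004 -1.   ] q [-5.66e-01  2.44e-01 -1.57e-01  1.16e+00  1.00e-03 -2.51e-01] F [-0.2  1.5  1.7] T [-0.39  0.28  0.09] op 56.8
```

move_arm:
  dp:
    - [0,0,0.0001]
    - [0,0,0.0001]
  roll: [0.1,0.1]

```text
clock: 12.1
position: [488.5, -310.3, 137.5]
ee_rot: [0.254, 0.967, -0.001, 0.004]
force: [0.1, 1.2, 0.9]
opening: 56.6
```

```bash
python3 -c "
from h import *
st()
snap('wrist','w15.png',(200,80,560,320),2)
st()
"
```

```text
t 12.1 pos [ 488.5 -310.3  137.5] yaw 2.628 tz [ 0.008 -0.005 -1.   ] q [-0.566  0.244 -0.158  1.16  -0.    -0.052] F [0.1 1.2 0.9] T [-0.34  0.42  0.11] op 56.6
t 12.15 pos [ 488.5 -310.4  137.5] yaw 2.624 tz [ 0.008 -0.005 -1.   ] q [-0.566  0.244 -0.157  1.16  -0.    -0.048] F [0.5 1.1 0.6] T [-0.43  0.45  0.05] op 56.6
```

View pics/w15.png

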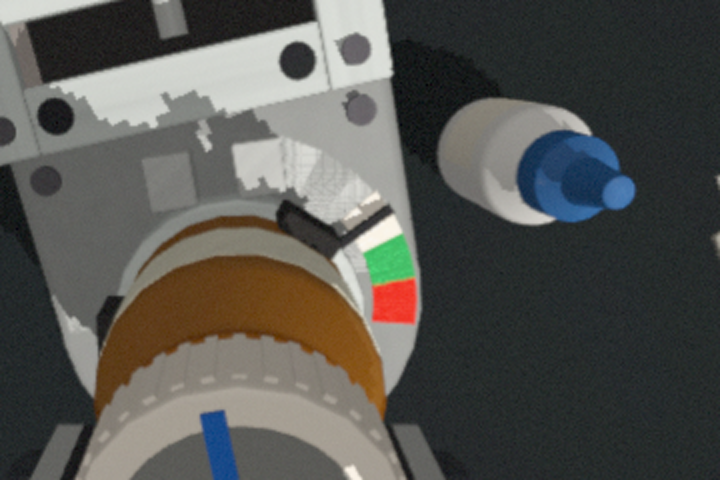

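move_arm:
  dp:
    - [0,0,0.0001]
    - [0,0,0.0001]
  roll: [0.1,0.1]

```text
clock: 12.35
position: [488.4, -310.5, 137.5]
ee_rot: [0.348, 0.937, -0.002, 0.004]
force: [-0.4, -0.0, 0.9]
opening: 56.6
```

```bash
python3 -c "
from h import *
st()"
```

```text
t 12.35 pos [ 488.4 -310.5  137.5] yaw 2.43 tz [ 0.007 -0.006 -1.   ] q [-5.66e-01  2.44e-01 -1.58e-01  1.16e+00 -1.00e-03  1.46e-01] F [-0.4 -0.   0.9] T [-0.34  0.6   0.45] op 56.6
```

move_arm:
  dp:
    - [0,0,0.0001]
    - [0,0,0.0001]
  roll: [0.1,0.1]

```text
clock: 12.55
position: [488.2, -310.5, 137.5]
ee_rot: [0.438, 0.899, -0.002, 0.004]
force: [0.5, 0.5, 2.4]
opening: 56.7
```

```bash
python3 -c "
from h import *
st()
snap('wrist','w16.png',(200,80,560,320),2)
"
```

```text
t 12.55 pos [ 488.2 -310.5  137.5] yaw 2.236 tz [ 0.006 -0.007 -1.   ] q [-0.565  0.244 -0.158  1.16  -0.003  0.341] F [0.5 0.5 2.4] T [-0.28  0.71  0.68] op 56.7
```

View pics/w16.png

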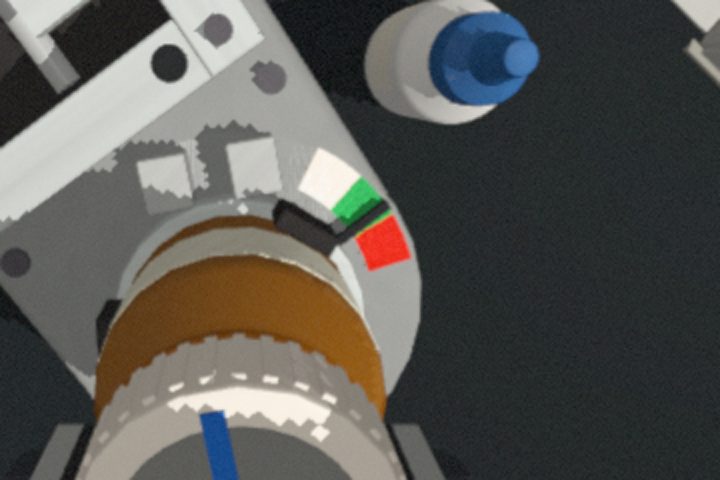

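Home was reached and the pointer is in the upper green, with torque at 0.68 N m (about 0.45 rad). I'll ease it back slightly, away from the red, then let go.

move_arm:
  dp:
    - [0,0,0]
  roll: [-0.08]

```text
clock: 12.7
position: [488.2, -310.4, 137.5]
ee_rot: [0.399, 0.917, -0.002, 0.004]
force: [1.0, 1.3, 0.9]
opening: 56.6
```

```bash
python3 -c "
from h import *
st()
snap('wrist','w17.png',(200,80,560,320),2)
"
```

```text
t 12.7 pos [ 488.2 -310.4  137.5] yaw 2.32 tz [ 0.006 -0.007 -1.   ] q [-0.565  0.244 -0.158  1.16  -0.003  0.256] F [1.  1.3 0.9] T [-0.16  0.33  0.44] op 56.6
```

View pics/w17.png

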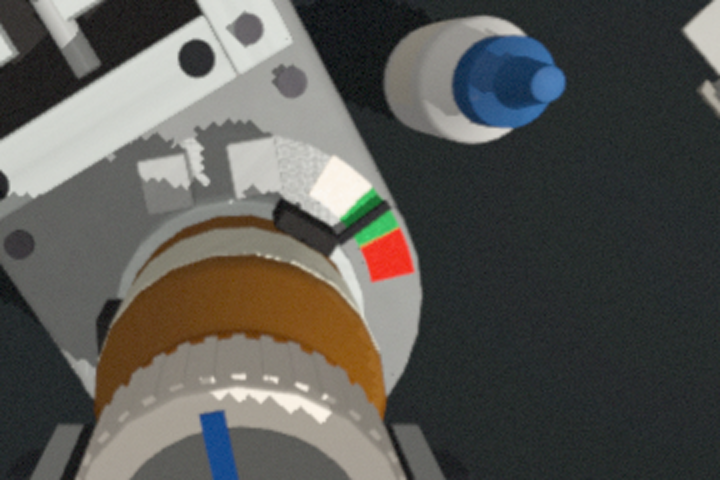

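move_arm:
  dp:
    - [0,0,0]
    - [0,0,0]
    - [0,0,0]
    - [0,0,0]
    - [0,0,-0.01]
  roll: [0,0,0,0,0]
  gripper: 0.0854

```text
clock: 13.25
position: [487.5, -309.9, 146.1]
ee_rot: [0.395, 0.919, -0.001, 0.003]
force: [0.5, -0.4, 0.2]
opening: 85.1
```

move_arm:
  dp:
    - [0,0,-0.03]
    - [0,0,-0.03]
    - [0,0,-0.03]
    - [0,0,0]
    - [0,0,0]
  roll: [0,0,0,0,0]

```text
clock: 13.75
position: [487.0, -309.6, 243.0]
ee_rot: [0.395, 0.918, -0.001, 0.004]
force: [-1.0, -0.2, -0.1]
opening: 85.5
```

```bash
python3 -c "
from h import *
st()
p=viewer.camera_params('wrist')
snap('wrist','w18.png')
snap('scene','s18.png',(200,150,440,340),3)
t=viewer.camera_params('scene')
print(proj(p,(488.2,-309,145)))
"
```

```text
t 13.75 pos [ 487.  -309.6  243. ] yaw 2.329 tz [ 0.006 -0.006 -1.   ] q [-0.566  0.219  0.043  1.387 -0.002  0.248] F [-1.  -0.2 -0.1] T [-0.02  0.02  0.01] op 85.5
[318.15291466 247.97671176]
```

View pics/w18.png

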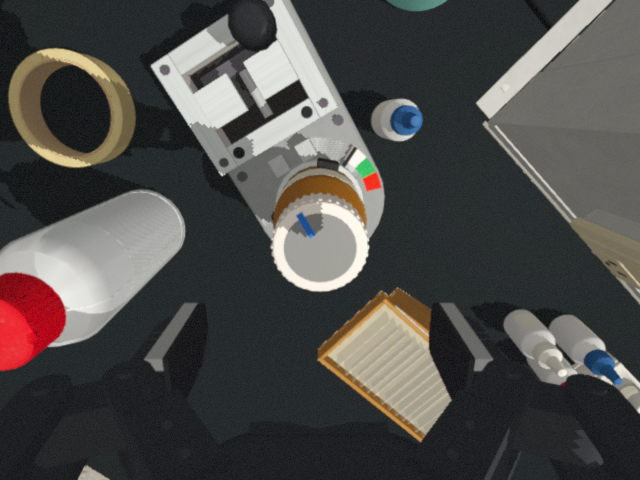

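View pics/s18.png

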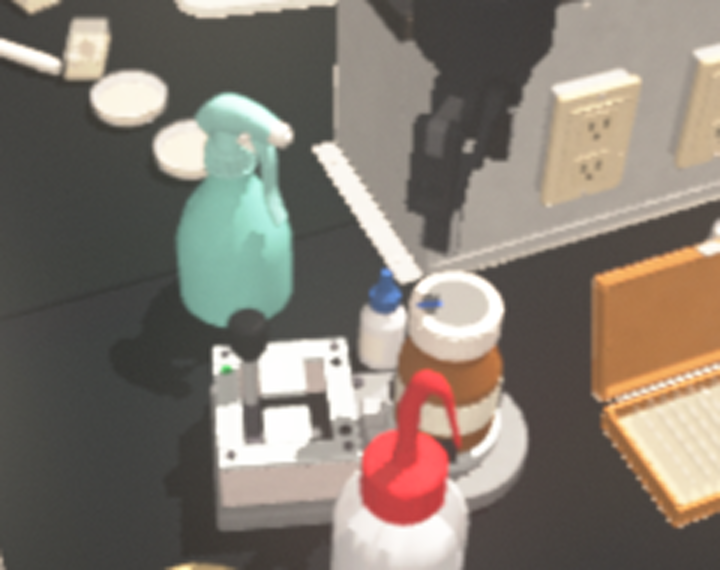

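```bash
python3 -c "
from h import *
im=cv2.imread('pics/w18.png')[0:260,130:420];cv2.imwrite('pics/w18z.png',cv2.resize(im,None,fx=2.2,fy=2.2,interpolation=cv2.INTER_CUBIC))
"
```

```text
(no output)
```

View pics/w18z.png

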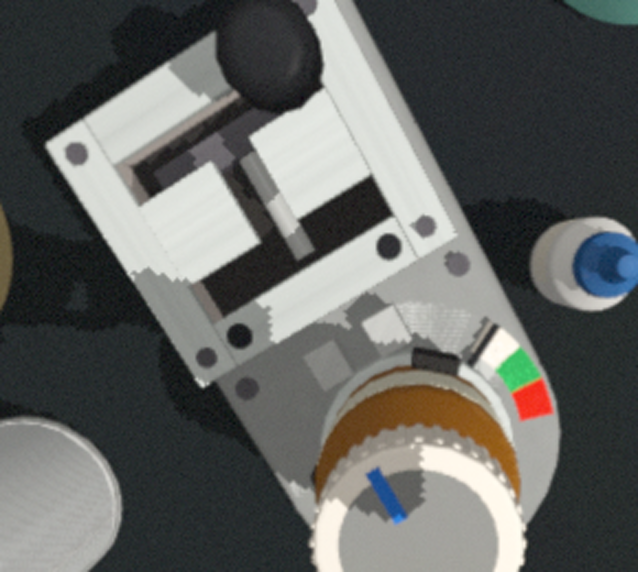

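The pointer is back at zero, the lever is at the near-left end, the lid is home, and the gripper is clear of everything. I'm handing in the job.

```bash
python3 -c "
from h import *
print(workorder.job_done()); st()"
```

```text
the job is handed in; nothing more can be done
None
the job is handed in; nothing more can be done
```

The turntable is free and the lid is screwed home. I handed the job in at about 14 s of the 66 s allowed.

- **Lever:** I gripped the knob, brought it to the middle of the far leg, pulled it across the neutral slot, and pushed it left until it met the end stop with about 10 N. The last picture shows it at the green-dot end.
- **Lid:** I turned it about 1.9 rad clockwise with almost no resistance, and then the torque rose sharply because it had come home. The torque peaked at a measured 0.68 N m, about 0.45 rad, with the pointer in the upper green. I eased it back to mid-green (about 0.3 rad) and let go.
- **Close to the red:** the last 0.2 rad of turning went ahead without my reading the torque in between. The picture taken then shows the pointer still in the green, but there is no continuous record.
- **Last checks:** after release the pointer was back at zero, and the tool was above the stand with no force on it. The bottles and tape looked undisturbed in the last wrist and scene pictures.
- **Disagreements:** the gripper read 25 mm on the 28 mm knob and 56.5 mm on the 60 mm lid, though both grasps held. The camera estimates of the stand differed by about 3 mm, so I opened and re-centred once on the lid before turning.

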